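# Move the stop-motion camera on four clicks and take the frame

## Task

Set up and take the next frame of the stop-motion shot: with a fingertip against the finger knob on the camera slider's dial, turn the dial clockwise (seen from above) by exactly four clicks, leaving it resting in the fourth click-stop, and only then press the key of the shutter button fully down with a fingertip and let it come up again. Pick nothing up, do not touch the phone or its carriage, and leave the shutter button, the foil figure, the mouse and the paint pot standing where they are.

Things in the scene. Friction and masses are not known exactly. Their poses are not given: they have to be found in the camera images.
- slider: desktop camera slider, fixed: an aluminium rail 52 mm wide, 30 mm high, running along the body's +y from a black drive end block (90 mm along x, 100 mm along y, 36 mm high) to a smaller block ending 435 mm away. On the drive block stands the dial: a fixed black collar (108 mm across, top at 46 mm) under a flat aluminium wheel. Origin: on the desk, below the dial's axis; z up.
- dial_center (a point): point on the dial's vertical axis at the wheel's flat top face, 61 mm above the desk. The wheel is 96 mm across, 10 mm thick; on its top: 16 dark ticks near the rim, one per click-stop, a screw cap at the middle (22 mm across, 2.5 mm high) and the finger knob. A white mark on the fixed collar lies in line with the finger knob at the start.
- dial_knob (a point): centre of the finger knob, half-way up it (73 mm above the desk): an upright black round knob, 17 mm across, 24 mm tall (from 61 to 85 mm above the desk), on the wheel 36 mm from the dial's axis. It spins freely on its pin; pushing it sideways turns the wheel. At the start it lies, seen from the axis, within 70 degrees either side of the slider's -x.
- dial (a joint): angle of the dial, rad: 0 at the start, growing clockwise seen from above. 16 click-stops a turn, 0.3927 rad (22.5 degrees) apart; it starts in one and rests only in them. About 4 N of push at the finger knob leaves a stop, easing to nothing half-way, whence the wheel snaps ahead into the next stop by itself. Each click drives the camera 5 mm along the rail, away from the dial.
- camera: phone (orange case, 152 mm wide, upright, lengthwise along the rail) clamped on a ball head on the slider's carriage, driven by the dial. Origin: middle of the carriage's underside, 32 mm above the desk, at the start 250 mm along the slider's +y from the dial's axis; axes as the slider's. Its top is 189 mm above the desk; it stays over 170 mm from the dial's axis. Not to be touched.
- shutter_puck: the remote shutter button, loose on the desk: a black round puck 64 mm across, 18 mm high, 170 g, with a round grey key 38 mm across on top. Origin: centre of its underside; z up. It stands 155 to 215 mm from the dial's axis towards the slider's -y. Not to be lifted or pushed about.
- shutter_top (a point): centre of the top face of the shutter key, 24.5 mm above the desk when up; it goes down with the key.
- shutter (a joint): how far the shutter key is down, m: 0 up, 0.004 fully down. A spring brings it up again; it starts to move at 1.2 N and is fully down at 4 N.
- figure: loose puppet of aluminium foil, 130 mm tall, 90 mm across its arms, on a plywood foot 54 mm across, standing on a sketchbook (10 mm thick) beyond the slider. Origin: centre of the underside of its foot; z up. Leave alone.
- mouse: loose black computer mouse, 100 mm by 60 mm, 35 mm high, to the slider's +x, -y side of the dial. Origin: centre of its underside; x along its length, z up. Leave alone.
- paint_pot: loose small paint pot with a white lid, 42 mm across, 46 mm high, in front of the dial (towards the slider's -x). Origin: centre of its underside; z up. Leave alone.
Things that resemble listed ones, but are neither listed nor needed, are in the scene too. What is shaped like the shutter_puck but red or yellow is not meant.

How it is judged:
By the outcome, as a careful person would: the job done as asked, in the order asked, and still so for the second after the job is handed in, with the robot touching nothing.
It also fails if it takes over 48 s, if anything falls off the work surface, if the arm or the gripper's body presses on something with over 40 N, if the wrist force passes 120 N, or if a joint passes its speed limit or range.

## Robot

A 7-joint arm with a two-finger parallel gripper is mounted at the origin on the work surface. World frame = base frame: x ahead of the robot, y to its left, z up, the work surface at z = 0. Lengths are in m, angles in degrees, forces in N, time in s.
With the tool pointing down it reaches from about 0.4 to 0.925 m from the base axis. Payload 4.1 kg.
Tool frame: the origin (TCP) lies between the finger pads; the fingertips stand 17 mm ahead of it and the grasp point (between the pads) lies 2 mm behind it; z points along the fingers, y is the line along which they close (so a half turn about z gives the same grasp; the last joint's range is limited). The gripper opens to 85 mm and grips with 20 to 120 N. Pads are 22 mm wide; open, the fingers measure 114 mm over their backs; the gripper's body (76 mm by 85 mm) begins 54 mm behind the grasp point. The pads swing forward as they close: fully open they stand 13 mm farther back than shut.
Start: joints at [-79.469, 22.827, 2.584, 88.041, -1.071, 69.15, -2.905], TCP at [0.181, 0.624, 0.248] pointing down, gripper open.
Joint ranges: [-161.44, 161.44], [-28.35, 127.94], [-78.24, 83.42], [0, 140.83], [-78.03, 258.03], [13.02, 114.36], [-168.23, 168.23]. Speed limits (degrees/s): [147.25, 147.25, 180, 180, 180, 180, 180].

## Interface

Orientations are given as a 3x3 rotation matrix whose columns are the frame's x, y, z axes.
In Python, from plant import robot gives the robot as it stands.
- The arm moves only by the shell command python3 -m crank 'ROWS' [FORCE]. ROWS is JSON, a list of rows, each an object with "translation": the shift along the tool's x, y, z each as a share of 15 cm, from -1 to 1, a list of three; "twist": the turn about the tool's z as a share of 90 degrees, from -1 to 1; "fingers": the opening, from -1 (shut) to 1 (fully open). In form: [{"translation": [dx, dy, dz], "twist": twist, "fingers": fingers}, ...]. A call has 1 to 5 rows; each row is the pose to reach, as a shift and turn from the pose commanded when the call began, along the tool's axes at that moment; what a row does not reach only later rows make up. A row lasts 1/12 s, in which the tool goes at most 41.7 mm and 7.16 degrees, less where a joint would pass 70% of its speed; a pose out of reach is approached as far as the arm can. A call with a number of a shift or a turn outside -1 to 1 is refused whole. A call with a gripper value outside its range is refused whole. The fingers move at their own pace and stop on an object; FORCE is the grip in N (left out, the last holds). Time passes only in rows, so rows that repeat a pose let the fingers close. It gives the time, the measured TCP pose, the force, the opening and the grip force at its end, in the units of the state.
- robot.get_obs(): the state, without advancing time (a new reading comes with each control period).
- robot.read_camera(name): name is "side" or "top"; returns the picture (480x640x3 uint8, blue, green, red); there is no depth.
- robot.get_calibration(name): a dict with "fx", "fy", "cx", "cy" (pixels), "k1" (the pictures are not rectified: a ray, as slopes to the right and down, at radius r is drawn at 1 + k1 r^2 times it, then the intrinsics apply), "extrinsics" (4x4, takes a point from camera to world coordinates). Camera axes: x right, y down, z forward; pixel columns grow to the right and rows downward; lengths in m; the calibration is good to about 2 mm. A picture is of the moment at which its call begins. get_calibration takes no time and is no camera call.
- robot.finish_job(): hands the job in; it is judged then, once.
Trained networks look in the newest picture that a camera, given by its name, has taken for a name from the list of things; names that differ only in an ending like _2 or _b are one class to them, and where a whole thing is asked for, a point or a joint stands for the part that bears it (a point fixed in the world has none). Each returns a list of dicts, best first, with "confidence" (0 to 1); they miss things now and then, are a little off and sometimes report something else, mostly with a low value. They report only what shows in the picture. A call takes as long as a camera call. They do not tell look-alikes from the thing itself.
- robot.recognise(camera, name): "at" ([column, row] in pixels, amid what is visible of it).
- robot.regions_of(camera, name): "pixels" (480x640 bool, what is visible of it) and "at" ([column, row] in pixels, amid what is visible of it).
- robot.tip_of(camera, name): "at" ([column, row] in pixels: a listed point, or the origin of a listed thing).
The state is a dict: "time": time; "qpos": joint angles; "dq": joint speeds; "tau": joint torques, N m; "tool_pos": TCP position; "ee_rot": TCP orientation; "contact_force": force on the tool from outside, world axes, zero at the start; "wrist_torque": the same for the moment, N m; "gripper_width": finger opening in m; "finger_force": force on a finger pad.
Only numpy, scipy, OpenCV 4.12 (cv2) and the standard library are available. Lean on these libraries where they do the work, as an engineer would, in place of code of your own. Each camera call takes 0.05 s, during which the arm holds its last target. There are 200 camera calls.

## Working session

There is one attempt and no reset: what is moved stays moved. The work goes in short steps, Python scripts to look and compute and a shell command to move; the robot and the scene stay as the last step left them, time stands still between calls to the robot, and variables do not carry over. Pictures are saved under pics/ and viewed, at most 10 in all, crops included, and the job is handed in when it is done.

```bash
ls; mkdir -p pics
cat > h.py <<'E'
import numpy as np, cv2
from plant import robot
def ray(cam,px,z):
    c=robot.get_calibration(cam); E=np.array(c["extrinsics"])
    d=np.array([(px[0]-c["cx"])/c["fx"],(px[1]-c["cy"])/c["fy"]])
    s=d.copy()
    for _ in range(20): s=d/(1+c["k1"]*(s@s))
    v=E[:3,:3]@np.array([s[0],s[1],1]); o=E[:3,3]
    return o+v*(z-o[2])/v[2]
def proj(cam,p):
    c=robot.get_calibration(cam); E=np.linalg.inv(np.array(c["extrinsics"]))
    q=E[:3,:3]@np.array(p)+E[:3,3]; s=q[:2]/q[2]; s=s*(1+c["k1"]*(s@s))
    return np.array([s[0]*c["fx"]+c["cx"],s[1]*c["fy"]+c["cy"]])
E
python3 - <<'E'
from h import *
np.set_printoptions(precision=4,suppress=True)
for c in("top","side"):
    cv2.imwrite(f"pics/{c}0.png",robot.read_camera(c))
    print(c,np.array(robot.get_calibration(c)["extrinsics"])[:3,3])
    for n,z in(("dial_center",.061),("dial_knob",.073),("shutter_top",.0245),("slider",0),("camera",.032),("mouse",0),("paint_pot",0),("figure",.01)):
        for r in robot.tip_of(c,n)[:4]: print(c,n,np.round(r["at"]),round(r["confidence"],2),ray(c,r["at"],z))
o=robot.get_obs();print(o["time"],o["tool_pos"],o["ee_rot"],o["gripper_width"],o["contact_force"])
E
```

```text
pics
top [ 0.3846 -0.0622  0.876 ]
top dial_center [325. 255.] 0.7 [ 0.5339 -0.0634  0.061 ]
top dial_knob [323. 277.] 0.46 [ 0.4941 -0.0586  0.073 ]
top shutter_top [460. 373.] 0.93 [ 0.3283 -0.2838  0.0245]
top shutter_top [441. 304.] 0.88 [ 0.4458 -0.2606  0.0245]
top shutter_top [507. 301.] 0.74 [ 0.4463 -0.377   0.0245]
top camera [184. 240.] 0.9 [0.5751 0.1834 0.032 ]
top camera [330. 351.] 0.5 [ 0.3755 -0.0661  0.032 ]
top mouse [386. 203.] 0.7 [ 0.6368 -0.1804  0.    ]
top paint_pot [332. 351.] 0.96 [ 0.3748 -0.0704  0.    ]
top figure [385. 202.] 0.63 [ 0.6358 -0.1783  0.01  ]
top figure [245. 143.] 0.59 [0.7631 0.0787 0.01  ]
side [0.3857 0.563  0.764 ]
side dial_center [337. 247.] 0.63 [ 0.5264 -0.071   0.061 ]
side dial_knob [349. 253.] 0.67 [ 0.498  -0.0507  0.073 ]
side dial_knob [272. 360.] 0.16 [0.563  0.2024 0.073 ]
side shutter_top [394. 205.] 0.7 [ 0.4434 -0.2599  0.0245]
side shutter_top [400. 174.] 0.54 [ 0.4459 -0.369   0.0245]
side shutter_top [449. 204.] 0.49 [ 0.3258 -0.2944  0.0245]
side slider [339. 269.] 0.7 [ 0.5196 -0.0679  0.    ]
side camera [271. 361.] 0.69 [0.5743 0.1826 0.032 ]
side mouse [299. 220.] 0.7 [ 0.6399 -0.1832  0.    ]
side paint_pot [406. 282.] 0.55 [ 0.3838 -0.0709  0.    ]
side figure [198. 295.] 0.68 [0.7618 0.0761 0.01  ]
0.9 [0.1813 0.6242 0.2484] [[-0.9603  0.2789  0.    ]
 [ 0.2789  0.9603  0.0001]
 [ 0.      0.0002 -1.    ]] 0.08584176551895197 [-0.4389 -0.1835  0.2406]
```

Run:
```python
from h import *
im=cv2.imread("pics/top0.png"); 
a=cv2.resize(im[170:410,240:560],(800,600),interpolation=cv2.INTER_CUBIC)
cv2.imwrite("pics/top0c.png",a)
```

```text
(no output)
```

View pics/top0.png

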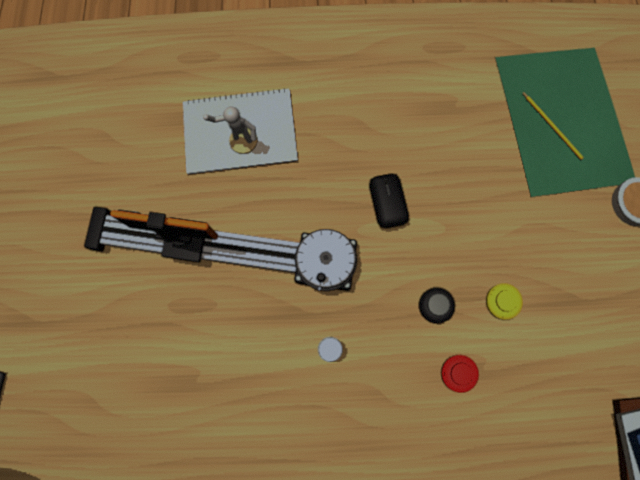

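View pics/top0c.png

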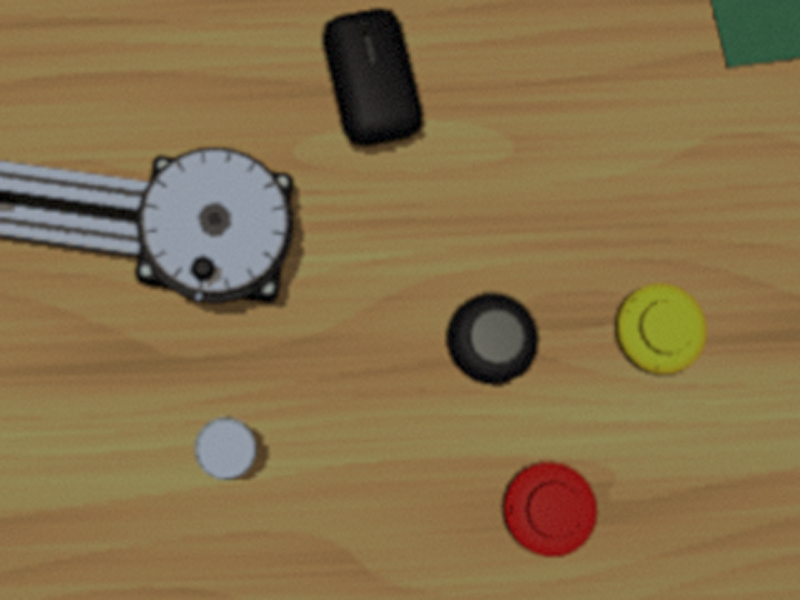

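View pics/side0.png

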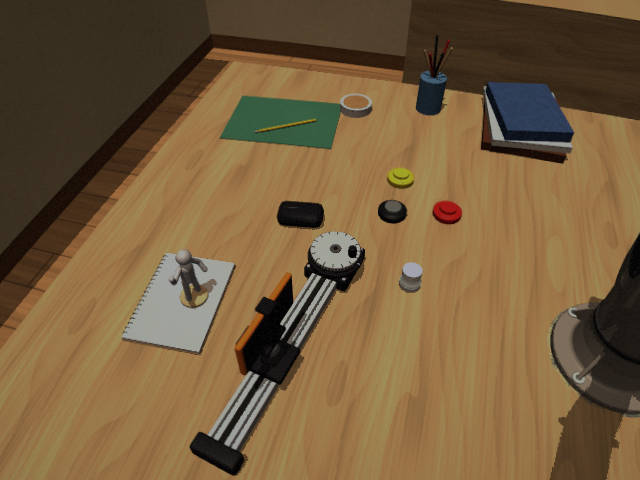

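The top view shows three pucks: black with a grey key at (437,305), yellow at (505,301) and red at (460,373). The enlarged crop confirms that the black one with the grey key is the shutter, about 0.21 m from the dial towards the slider's -y. The dial cap is near (325.6,257.6) and the top of the knob near (321.2,276.8). The side view agrees, with the phone on the rail towards +y.

```bash
cat >> h.py <<'E'
np.set_printoptions(precision=4,suppress=True)
def share(P,yaw,ref=None):
    """row numbers for target TCP P, tool-x yaw (deg), from measured (or ref=(pos,rot)) pose"""
    o=robot.get_obs(); p,R=(np.array(o["tool_pos"]),np.array(o["ee_rot"])) if ref is None else ref
    d=R.T@(np.array(P)-p)/.15
    y0=np.degrees(np.arctan2(R[1,0],R[0,0])); tw=-((yaw-y0+180)%360-180)/90
    return np.round(np.append(d,tw),3)
E
python3 - <<'E'
from h import *
c=ray("top",(325.6,257.6),.0635); k=ray("top",(321.2,276.8),.085)
print(c,k,np.linalg.norm((k-c)[:2]),np.degrees(np.arctan2(*(k-c)[1::-1])))
im=cv2.imread("pics/side0.png")
cv2.imwrite("pics/side0c.png",cv2.resize(im[210:300,280:400],(800,600),interpolation=cv2.INTER_CUBIC))
for C in (c,[.531,-.067,.0635]): print(proj("side",C),proj("top",C))
g=robot.regions_of("side","dial_knob"); print([(r["confidence"],r["at"]) for r in g][:2])
g=robot.regions_of("top","dial_center"); print([(r["confidence"],r["at"],r["pixels"].sum()) for r in g][:2])
E
```

```text
[ 0.5285 -0.0649  0.0635] [ 0.4935 -0.0565  0.085 ] 0.03591454610929418 166.46016668504086
[334.9942 248.0675] [325.6 257.6]
[333.9829 247.0237] [326.8085 256.052 ]
[(0.46, [349.8, 252.0])]
[(0.95, [329.3, 260.5], np.int64(2637))]
```

View pics/side0c.png

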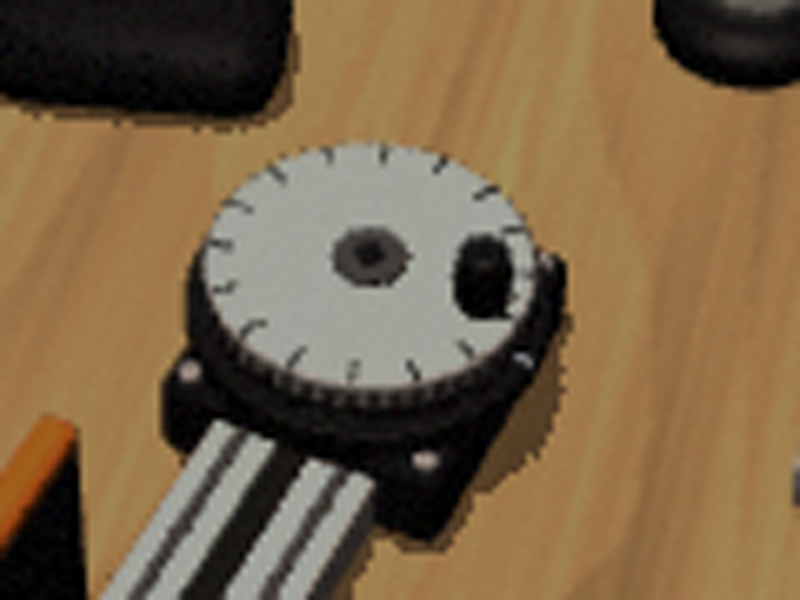

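The side crop shows the cap at about (335.5,248.2), which matches the centre projected from the top view. The knob is on the robot side and the mark is in line with it. So C≈(0.528,-0.065) and the knob bearing is 166.5°.

Run:
```python
from h import *
print(share((.485,-.090,.16),76.5))
```

```text
[-3.272 -4.008  0.589  0.97 ]
```

```bash
python3 -m crank '[{"translation":[-0.82,-1,0],"twist":0,"fingers":-1},{"translation":[-0.82,-1,0],"twist":0,"fingers":-1},{"translation":[-0.82,-1,0],"twist":0,"fingers":-1},{"translation":[-0.82,-1,0],"twist":0,"fingers":-1},{"translation":[-0.82,-1,0],"twist":0,"fingers":-1}]' 30
python3 -m crank '[{"translation":[-0.82,-1,0],"twist":0,"fingers":-1},{"translation":[-0.82,-1,0],"twist":0,"fingers":-1},{"translation":[-0.82,-1,0],"twist":0,"fingers":-1},{"translation":[-0.82,-1,0],"twist":0,"fingers":-1},{"translation":[-0.82,-1,0],"twist":0,"fingers":-1}]'
python3 -m crank '[{"translation":[-0.82,-1,0],"twist":0,"fingers":-1},{"translation":[-0.82,-1,0],"twist":0,"fingers":-1},{"translation":[-0.82,-1,0],"twist":0,"fingers":-1},{"translation":[-0.82,-1,0],"twist":0,"fingers":-1},{"translation":[-0.82,-1,0],"twist":0,"fingers":-1}]'
python3 - <<'E'
from h import *
print(share((.485,-.090,.16),76.5))
E
```

```text
time: 1.42
tool_pos: [0.2597, 0.4417, 0.2483]
ee_rot: [[-0.959, 0.282, 0.001], [0.282, 0.959, -0.002], [-0.001, -0.001, -1.0]]
contact_force: [0.3, -0.1, 0.3]
gripper_width: 0.0256
finger_force: 0.0
time: 1.83
tool_pos: [0.3352, 0.2634, 0.2485]
ee_rot: [[-0.959, 0.283, 0.0], [0.283, 0.959, -0.0], [-0.001, -0.0, -1.0]]
contact_force: [0.4, -0.2, -0.1]
gripper_width: -0.0001
finger_force: 0.0
time: 2.25
tool_pos: [0.4112, 0.085, 0.2488]
ee_rot: [[-0.959, 0.283, 0.002], [0.283, 0.959, 0.0], [-0.001, 0.001, -1.0]]
contact_force: [0.7, 1.1, -0.2]
gripper_width: -0.0
finger_force: 0.0
[-0.801 -0.98   0.593  0.967]
```

```bash
python3 -m crank '[{"translation":[-0.8,-0.98,0.1],"twist":0.39,"fingers":-1},{"translation":[-0.8,-0.98,0.1],"twist":0.39,"fingers":-1},{"translation":[-0.8,-0.98,0.1],"twist":0.39,"fingers":-1},{"translation":[-0.8,-0.98,0.1],"twist":0.39,"fingers":-1},{"translation":[-0.8,-0.98,0.1],"twist":0.39,"fingers":-1}]'
python3 -m crank '[{"translation":[0,0,0.2],"twist":0.38,"fingers":-1},{"translation":[0,0,0.2],"twist":0.38,"fingers":-1},{"translation":[0,0,0.2],"twist":0.38,"fingers":-1},{"translation":[0,0,0.2],"twist":0.38,"fingers":-1},{"translation":[0,0,0.2],"twist":0.38,"fingers":-1}]'
python3 -m crank '[{"translation":[0,0,0.2],"twist":0.2,"fingers":-1},{"translation":[0,0,0.2],"twist":0.2,"fingers":-1},{"translation":[0,0,0.2],"twist":0.2,"fingers":-1},{"translation":[0,0,0.2],"twist":0.2,"fingers":-1},{"translation":[0,0,0.2],"twist":0.2,"fingers":-1}]'
python3 - <<'E'
from h import *
print(share((.485,-.090,.086),76.5), robot.get_obs()["qpos"])
a=robot.read_camera("top"); b=robot.read_camera("side")
cv2.imwrite("pics/m1.png",cv2.resize(np.hstack([a[190:350,240:440],b[150:310,260:460]]),(800,320)))
E
```

```text
time: 2.67
tool_pos: [0.4853, -0.0904, 0.2338]
ee_rot: [[-0.617, 0.787, 0.002], [0.787, 0.617, -0.002], [-0.003, 0.0, -1.0]]
contact_force: [-0.5, 0.1, -0.3]
gripper_width: -0.0001
finger_force: 0.0
time: 3.08
tool_pos: [0.4844, -0.0856, 0.2032]
ee_rot: [[-0.073, 0.997, 0.0], [0.997, 0.073, 0.0], [0.0, 0.0, -1.0]]
contact_force: [0.7, -1.0, 0.2]
gripper_width: 0.0
finger_force: 0.0
time: 3.5
tool_pos: [0.4846, -0.0854, 0.1734]
ee_rot: [[0.231, 0.973, 0.0], [0.973, -0.231, 0.0], [0.0, 0.0, -1.0]]
contact_force: [-0.2, 0.4, -0.5]
gripper_width: 0.0001
finger_force: 0.0
[-0.029  0.009  0.583  0.001] [-37.4791  16.012   50.0032 115.1211 -14.8948  55.3276   6.6207]
```

View pics/m1.png

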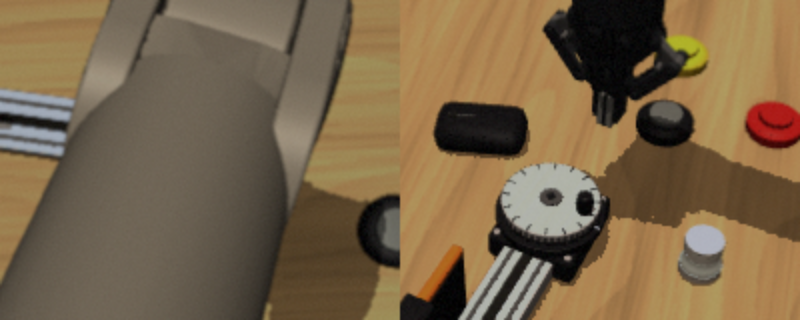

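The left half shows the arm hiding the dial from the top camera. The right half shows the shut fingertips above and behind the knob (knob at (585,200) in the crop), on the side away from the rail, so the path down is clear.

```bash
python3 -m crank '[{"translation":[-0.03,0.01,0.2],"twist":0,"fingers":-1},{"translation":[-0.03,0.01,0.4],"twist":0,"fingers":-1},{"translation":[-0.03,0.01,0.58],"twist":0,"fingers":-1},{"translation":[-0.03,0.01,0.58],"twist":0,"fingers":-1},{"translation":[-0.03,0.01,0.58],"twist":0,"fingers":-1}]'
python3 - <<'E'
from h import *
C=np.array([.5283,-.0647]);b=np.radians(166.5);u=np.array([np.cos(b),np.sin(b)]);t=np.array([u[1],-u[0]])
o=robot.get_obs();p=np.array(o["tool_pos"])[:2]-C
print(o["contact_force"],"d",p@t,"r",p@u,o["qpos"])
for d in(.021,.0195): print(d,share(np.append(C+.036*u-d*t,.086),76.5))
for th in np.radians([4.5,9,13.5,18,22.5]):
    c,s=np.cos(th),np.sin(th);d,r=19.5,36
    print(np.degrees(th),np.round([(-d*c+r*s+d)/150,(-d*s-r*c+r)/150],3),th/np.pi*2)
E
```

```text
time: 4.02
tool_pos: [0.4841, -0.0904, 0.0859]
ee_rot: [[0.233, 0.972, -0.002], [0.972, -0.233, -0.0], [-0.001, -0.002, -1.0]]
contact_force: [-0.3, -0.1, 0.8]
gripper_width: -0.0001
finger_force: 0.0
[-0.3246 -0.1376  0.8137] d -0.03527886061222864 r 0.03697824567436232 [-30.6107  24.3114  44.2912 119.2282 -23.7197  45.5086  14.6893]
0.021 [ 0.095  0.007 -0.001  0.   ]
0.0195 [ 0.105  0.007 -0.001  0.   ]
4.5 [ 0.019 -0.009] 0.05
9.0 [ 0.039 -0.017] 0.1
13.5 [ 0.06  -0.024] 0.15
18.0 [ 0.081 -0.028] 0.2
22.5 [ 0.102 -0.031] 0.25
```

```bash
python3 -m crank '[{"translation":[0.04,0.005,0],"twist":0,"fingers":-1},{"translation":[0.08,0.005,0],"twist":0,"fingers":-1},{"translation":[0.09,0.005,0],"twist":0,"fingers":-1},{"translation":[0.09,0.005,0],"twist":0,"fingers":-1}]' | grep -E "time|pos|force"
python3 -m crank '[{"translation":[0.01,0,0],"twist":0,"fingers":-1},{"translation":[0.01,0,0],"twist":0,"fingers":-1},{"translation":[0.01,0,0],"twist":0,"fingers":-1}]' | grep -E "time|pos|force"
python3 -m crank '[{"translation":[0.01,0,0],"twist":0,"fingers":-1},{"translation":[0.01,0,0],"twist":0,"fingers":-1},{"translation":[0.01,0,0],"twist":0,"fingers":-1}]' | grep -E "time|pos|force"
```

```text
time: 4.35
tool_pos: [0.49, -0.0761, 0.0874]
contact_force: [-0.6, 0.4, 0.3]
finger_force: 0.0
time: 4.6
tool_pos: [0.4891, -0.0758, 0.0865]
contact_force: [-0.7, -0.1, 0.4]
finger_force: 0.0
time: 4.85
tool_pos: [0.4893, -0.0749, 0.0863]
contact_force: [-0.6, -1.9, 0.3]
finger_force: 0.8
```

Contact is at d≈19 mm, as expected. Now the first click.

```bash
python3 -m crank '[{"translation":[0.019,-0.009,0],"twist":0.05,"fingers":-1},{"translation":[0.039,-0.017,0],"twist":0.1,"fingers":-1},{"translation":[0.06,-0.024,0],"twist":0.15,"fingers":-1},{"translation":[0.081,-0.028,0],"twist":0.2,"fingers":-1},{"translation":[0.102,-0.031,0],"twist":0.25,"fingers":-1}]'
cat >> h.py <<'E'
C=np.array([.5283,-.0647])
def where():
    o=robot.get_obs(); p=np.array(o["tool_pos"]);R=np.array(o["ee_rot"]); q=R[:2,:2].T@(p[:2]-C)
    b=np.degrees(np.arctan2(p[1]-C[1],p[0]-C[0])); 
    print("t",o["time"],"tool-frame offset",q,"turned",76.5-np.degrees(np.arctan2(R[1,0],R[0,0])),"z",p[2],"F",o["contact_force"],o["qpos"])
E
python3 - <<'E'
from h import *
where()
for c in("top","side"):
  robot.read_camera(c);
  for r in robot.tip_of(c,"camera")[:1]: print(c,r["at"],ray(c,r["at"],.032))
  for r in robot.tip_of(c,"dial_knob")[:1]: print(c,r["at"],r["confidence"],ray(c,r["at"],.073)[:2]-C)
E
```

```text
time: 5.27
tool_pos: [0.4878, -0.0592, 0.0863]
ee_rot: [[0.592, 0.806, -0.001], [0.806, -0.592, -0.0], [-0.001, -0.0, -1.0]]
contact_force: [-0.2, -1.1, -0.3]
gripper_width: -0.0003
finger_force: 0.2
t 5.2667 tool-frame offset [-0.0195 -0.0359] turned 22.81327808306824 z 0.0862674590401776 F [-0.209  -1.0813 -0.3197] [-38.5821  26.325   50.1967 119.4948 -27.9629  46.5223  -7.7292]
top [183.7, 241.2] [0.5731 0.1839 0.032 ]
side [269.0, 362.5] [0.5768 0.186  0.032 ]
side [344.1, 256.5] 0.43 [-0.0234  0.0245]
```

```bash
python3 -m crank '[{"translation":[0.019,-0.009,0],"twist":0.05,"fingers":-1},{"translation":[0.039,-0.017,0],"twist":0.1,"fingers":-1},{"translation":[0.06,-0.024,0],"twist":0.15,"fingers":-1},{"translation":[0.081,-0.028,0],"twist":0.2,"fingers":-1},{"translation":[0.102,-0.031,0],"twist":0.25,"fingers":-1}]' | grep -E "time|force"
python3 -c "
from h import *
where()"
python3 -m crank '[{"translation":[0.019,-0.009,0],"twist":0.05,"fingers":-1},{"translation":[0.039,-0.017,0],"twist":0.1,"fingers":-1},{"translation":[0.06,-0.024,0],"twist":0.15,"fingers":-1},{"translation":[0.081,-0.028,0],"twist":0.2,"fingers":-1},{"translation":[0.102,-0.031,0],"twist":0.25,"fingers":-1}]' | grep -E "time|force"
python3 - <<'E'
from h import *
where()
for c in("top","side"):
  a=robot.read_camera(c); cv2.imwrite(f"pics/c3{c}.png",a)
  for r in robot.tip_of(c,"camera")[:1]: print(c,r["at"],ray(c,r["at"],.032))
a=cv2.imread("pics/c3side.png")
cv2.imwrite("pics/c3.png",cv2.resize(a[190:310,270:430],(800,600),interpolation=cv2.INTER_CUBIC))
E
```

```text
time: 5.98
contact_force: [-0.6, -0.1, -0.0]
finger_force: 0.6
t 5.9833 tool-frame offset [-0.0202 -0.036 ] turned 45.27253332584519 z 0.08616410381169141 F [-0.6462 -0.0662 -0.0138] [-43.8831  29.3966  55.7825 119.1359 -32.852   48.3961 -27.3701]
time: 6.4
contact_force: [-1.0, -0.2, 0.9]
finger_force: 1.0
t 6.4 tool-frame offset [-0.0208 -0.0365] turned 67.7395355261244 z 0.085858809601282 F [-0.9795 -0.1556  0.881 ] [-47.8427  33.6131  60.8459 117.9664 -38.3375  51.2627 -46.4407]
top [180.8, 239.1] [0.5771 0.1892 0.032 ]
side [266.7, 366.1] [0.5783 0.1934 0.032 ]
```

View pics/c3.png

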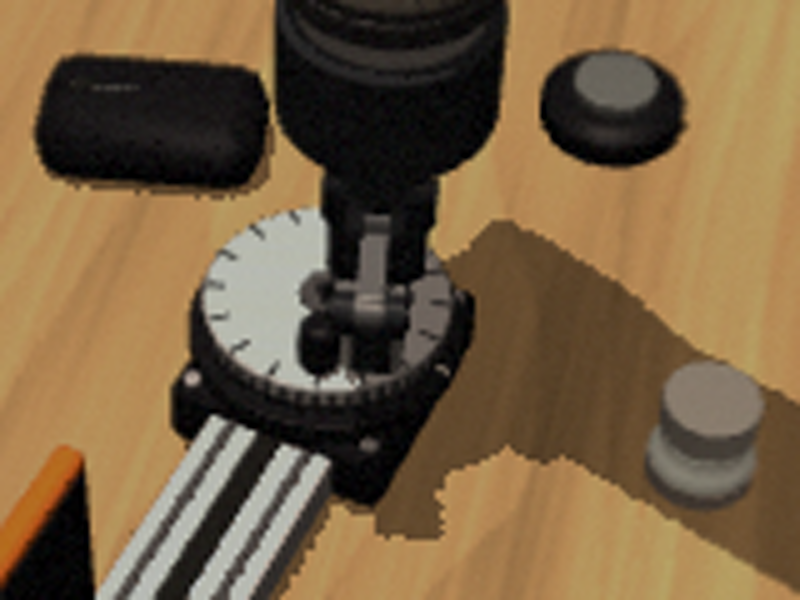

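The crop shows the knob at (320,345) with the fingertip behind it on the robot side. The phone has moved about 10–15 mm, which agrees with three clicks. I'll push the fourth to about 86°, let it snap, then back off.

```bash
python3 -m crank '[{"translation":[0.019,-0.009,0],"twist":0.05,"fingers":-1},{"translation":[0.039,-0.017,0],"twist":0.1,"fingers":-1},{"translation":[0.06,-0.024,0],"twist":0.15,"fingers":-1},{"translation":[0.081,-0.028,0],"twist":0.2,"fingers":-1},{"translation":[0.09,-0.03,0],"twist":0.22,"fingers":-1}]' | grep -E "time|force"
python3 -c "
from h import *
where()"
python3 -m crank '[{"translation":[-0.05,0,0],"twist":0,"fingers":-1},{"translation":[-0.08,0,0],"twist":0,"fingers":-1},{"translation":[-0.08,0,0],"twist":0,"fingers":-1},{"translation":[-0.08,0,-0.2],"twist":0,"fingers":-1},{"translation":[-0.08,0,-0.4],"twist":0,"fingers":-1}]' | grep -E "time|pos|force"
python3 -m crank '[{"translation":[-0.2,0,-0.25],"twist":0,"fingers":-1},{"translation":[-0.4,0,-0.4],"twist":0,"fingers":-1},{"translation":[-0.6,0,-0.4],"twist":0,"fingers":-1},{"translation":[-0.6,0,-0.4],"twist":0,"fingers":-1}]' | grep -E "time|pos|force"
python3 - <<'E'
from h import *
where()
for c in("top","side"):
  a=robot.read_camera(c); cv2.imwrite(f"pics/c4{c}.png",a)
  for r in robot.tip_of(c,"camera")[:1]: print(c,r["at"],ray(c,r["at"],.032))
  for r in robot.tip_of(c,"dial_knob")[:1]: print(c,r["at"],r["confidence"],ray(c,r["at"],.073)[:2]-C)
a=cv2.imread("pics/c4side.png")
cv2.imwrite("pics/c4.png",cv2.resize(a[200:290,280:400],(800,600),interpolation=cv2.INTER_CUBIC))
E
```

```text
time: 7.02
contact_force: [-1.5, -0.1, -1.0]
finger_force: 0.5
t 7.0167 tool-frame offset [-0.0199 -0.0372] turned 87.36589800937698 z 0.08591234081132508 F [-1.4898 -0.1405 -0.9565] [-49.9843  37.9412  64.7571 116.3348 -43.2495  54.3717 -62.8956]
time: 7.43
tool_pos: [0.5036, -0.0223, 0.146]
contact_force: [1.1, 0.0, 0.5]
finger_force: 0.0
time: 7.77
tool_pos: [0.42, -0.008, 0.2103]
contact_force: [-1.2, 0.0, 1.6]
finger_force: 0.0
t 7.7667 tool-frame offset [-0.1172 -0.0348] turned 87.59875513501547 z 0.2103046237478325 F [-1.2233  0.0473  1.6111] [-83.1964   4.1467  82.464  121.0153  -4.6178  59.1403 -99.4333]
top [174.8, 238.5] [0.5787 0.2001 0.032 ]
side [263.8, 370.4] [0.5802 0.2022 0.032 ]
side [324.7, 259.4] 0.63 [0.0096 0.041 ]
```

View pics/c4.png

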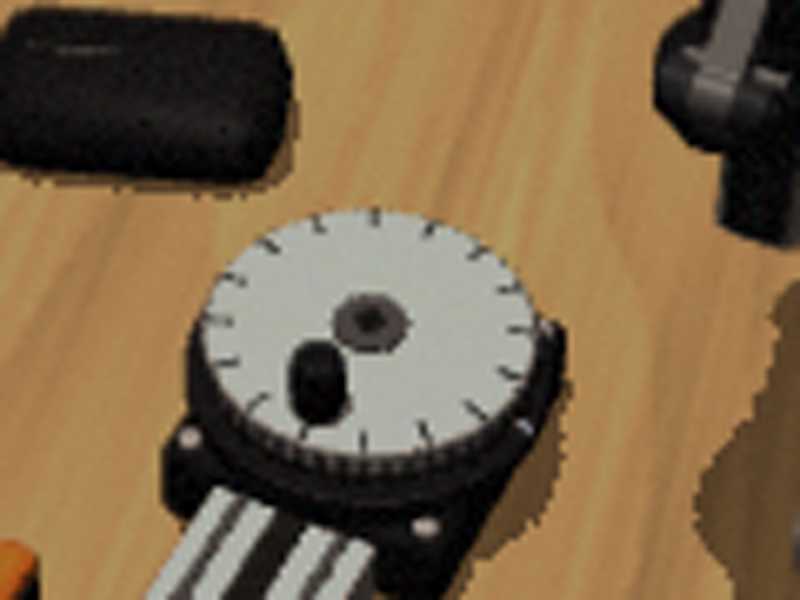

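The crop shows the knob at (318,380), now turned towards the rail. The phone has moved about 20 mm, which makes four clicks. Next I check the bearing and work out the move to the shutter.

Run:
```python
from h import *
k=ray("side",(327.7,253.2),.085)[:2]-C; k0=ray("side",(280+485/6.667,210+245/6.667),.085)[:2]-C
b=lambda v:np.degrees(np.arctan2(v[1],v[0])); print(k,k0,b(k0)-b(k))
print(share((.4445,-.2603,.20),76.5))
S=[ray("top",(438.8,304.8),.0245),ray("side",(394,205),.0245)];print(S)
for c,n in(("top",1),("side",1)): print([ (r["at"],ray(c,r["at"],.0245)) for r in robot.tip_of(c,"shutter_top")])
```

```text
[0.0056 0.0351] [-0.0353  0.0071] 87.68678418130322
[ 0.478  1.625  0.076 -0.973]
[array([ 0.4448, -0.2565,  0.0245]), array([ 0.4427, -0.2594,  0.0245])]
[([508.0, 304.0], array([ 0.4404, -0.3781,  0.0245])), ([461.6, 373.9], array([ 0.327 , -0.286 ,  0.0245])), ([439.4, 303.2], array([ 0.4475, -0.2578,  0.0245]))]
[([452.3, 203.7], array([ 0.3182, -0.2986,  0.0245]))]
```

The dial has turned about 88°, so four clicks. Now on to the shutter key at (0.445,-0.2585).

```bash
python3 -m crank '[{"translation":[0.48,1,0],"twist":-0.39,"fingers":-1},{"translation":[0.48,1,0],"twist":-0.39,"fingers":-1},{"translation":[0.48,1,0],"twist":-0.39,"fingers":-1},{"translation":[0.48,1,0],"twist":-0.39,"fingers":-1},{"translation":[0.48,1,0],"twist":-0.39,"fingers":-1}]' | grep -E "time|pos|force"
python3 -c "
from h import *
where();print(share((.445,-.2585,.09),50))"
```

```text
time: 8.58
tool_pos: [0.4567, -0.1441, 0.2088]
contact_force: [0.1, 0.3, 1.0]
finger_force: 0.0
t 8.5833 tool-frame offset [-0.0879  0.0607] turned 63.16548567191792 z 0.20882190204766457 F [0.1084 0.3    1.0412] [-42.8035  15.3882  64.2747 114.1428 -15.0947  60.5694 -48.3172]
[-0.239  0.721  0.799 -0.407]
```

```bash
python3 -m crank '[{"translation":[-0.24,0.72,0],"twist":-0.35,"fingers":-1},{"translation":[-0.24,0.72,0],"twist":-0.35,"fingers":-1},{"translation":[-0.24,0.72,0.1],"twist":-0.35,"fingers":-1},{"translation":[-0.24,0.72,0.3],"twist":-0.35,"fingers":-1},{"translation":[-0.24,0.72,0.4],"twist":-0.35,"fingers":-1}]' | grep -E "time|pos|force"
python3 - <<'E'
from h import *
robot.read_camera("side");where();print(share((.445,-.2585,.06),45),share((.445,-.2585,.0375),45))
E
```

```text
time: 9.0
tool_pos: [0.4419, -0.2606, 0.1465]
contact_force: [-0.6, 2.2, -1.4]
finger_force: 0.0
t 9.05 tool-frame offset [-0.198   0.0756] turned 31.77211130083824 z 0.14450537305149652 F [-1.0413  1.8996 -1.9906] [-15.7437  22.5138  50.5029 113.6552 -20.2268  54.3684  -0.3468]
[ 0.027  0.031  0.563 -0.003] [ 0.03   0.033  0.713 -0.003]
```

```bash
python3 -m crank '[{"translation":[0.03,0.03,0.2],"twist":0,"fingers":-1},{"translation":[0.03,0.03,0.4],"twist":0,"fingers":-1},{"translation":[0.03,0.03,0.6],"twist":0,"fingers":-1},{"translation":[0.03,0.03,0.6],"twist":0,"fingers":-1},{"translation":[0.03,0.03,0.6],"twist":0,"fingers":-1}]' | grep -E "time|pos|force"
python3 - <<'E'
from h import *
b=robot.read_camera("side");where();print(share((.445,-.2585,.0375),45))
cv2.imwrite("pics/s1.png",cv2.resize(b[150:240,340:460],(800,600),interpolation=cv2.INTER_CUBIC))
E
```

```text
time: 9.47
tool_pos: [0.4492, -0.2564, 0.0592]
contact_force: [0.3, -0.4, 0.4]
finger_force: 0.0
t 9.5167 tool-frame offset [-0.1903  0.0828] turned 32.02327646588581 z 0.06093246438243584 F [0.6105 0.4257 0.3421] [ -9.993   30.0804  43.9751 116.4226 -28.542   45.1476   5.4979]
[-0.031 -0.018  0.157 -0.006]
```

View pics/s1.png

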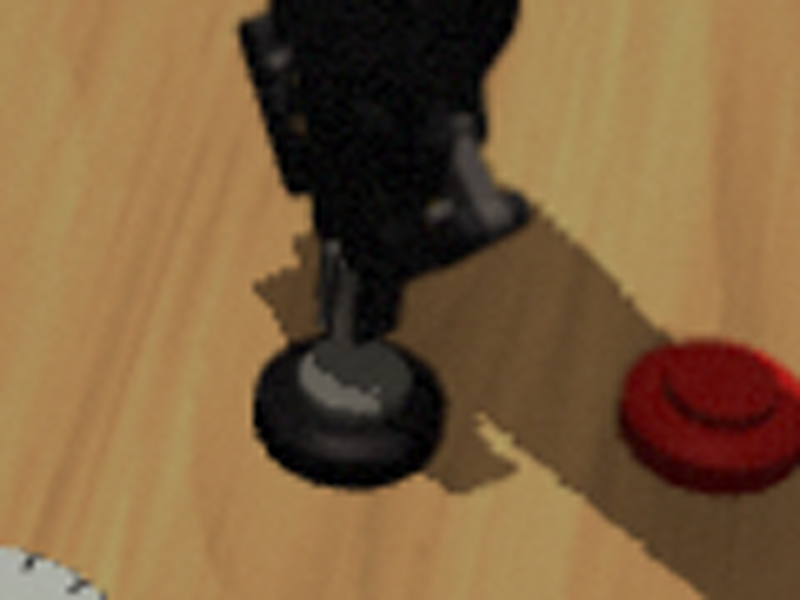

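The fingertips stand just above the grey key, whose centre is at crop (355,375). I shift a few mm and press in steps while watching the force.

```bash
python3 -m crank '[{"translation":[-0.03,-0.01,0.0],"twist":0,"fingers":-1},{"translation":[-0.03,-0.01,0.06],"twist":0,"fingers":-1},{"translation":[-0.03,-0.01,0.1],"twist":0,"fingers":-1},{"translation":[-0.03,-0.01,0.12],"twist":0,"fingers":-1},{"translation":[-0.03,-0.01,0.12],"twist":0,"fingers":-1}]' | grep -E "time|pos|force"
python3 -m crank '[{"translation":[0,0,0.015],"twist":0,"fingers":-1},{"translation":[0,0,0.03],"twist":0,"fingers":-1},{"translation":[0,0,0.03],"twist":0,"fingers":-1},{"translation":[0,0,0.03],"twist":0,"fingers":-1}]' | grep -E "time|pos|force"
```

```text
time: 9.93
tool_pos: [0.4461, -0.2578, 0.0431]
contact_force: [0.4, 0.6, -0.3]
finger_force: 0.0
time: 10.27
tool_pos: [0.4466, -0.2583, 0.0393]
contact_force: [-0.2, 2.3, 2.2]
finger_force: 1.3
```

```bash
python3 -m crank '[{"translation":[0,0,0.015],"twist":0,"fingers":-1},{"translation":[0,0,0.02],"twist":0,"fingers":-1},{"translation":[0,0,0.02],"twist":0,"fingers":-1},{"translation":[0,0,0.02],"twist":0,"fingers":-1}]' | grep -E "time|pos|force"
python3 -m crank '[{"translation":[0,0,0.01],"twist":0,"fingers":-1},{"translation":[0,0,0.01],"twist":0,"fingers":-1},{"translation":[0,0,0.01],"twist":0,"fingers":-1}]' | grep -E "time|pos|force"
```

```text
time: 10.6
tool_pos: [0.4467, -0.2584, 0.0374]
contact_force: [-1.4, 3.0, 14.4]
finger_force: 7.5
time: 10.85
tool_pos: [0.4467, -0.2584, 0.0371]
contact_force: [-5.9, 5.2, 28.0]
finger_force: 13.6
```

The key is bottomed: the tip is down 4 mm and the force rises steeply. Now I release, going straight up.

```bash
python3 -m crank '[{"translation":[0,0,-0.03],"twist":0,"fingers":-1},{"translation":[0,0,-0.1],"twist":0,"fingers":-1},{"translation":[0,0,-0.3],"twist":0,"fingers":-1},{"translation":[0,0,-0.6],"twist":0,"fingers":-1},{"translation":[0,0,-0.9],"twist":0,"fingers":-1}]' | grep -E "time|pos|force"
python3 -m crank '[{"translation":[0,0,-0.3],"twist":0,"fingers":-1},{"translation":[0,0,-0.3],"twist":0,"fingers":-1},{"translation":[0,0,-0.3],"twist":0,"fingers":-1}]' | grep -E "time|pos|force"
python3 - <<'E'
from h import *
a=robot.read_camera("side"); cv2.imwrite("pics/end.png",a[120:420,150:550])
for r in robot.tip_of("side","camera")[:1]: print(r["at"],ray("side",r["at"],.032))
E
```

```text
time: 11.27
tool_pos: [0.4461, -0.2577, 0.1635]
contact_force: [1.2, -0.1, 0.4]
finger_force: 0.0
time: 11.52
tool_pos: [0.4494, -0.2587, 0.2106]
contact_force: [0.1, 0.5, -0.1]
finger_force: 0.0
[266.4, 372.7] [0.5747 0.205  0.032 ]
```

View pics/end.png

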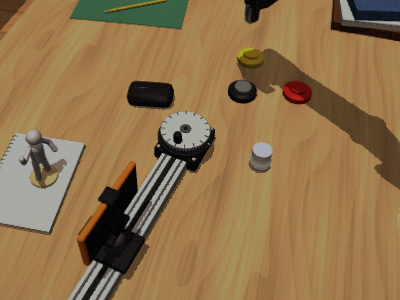

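The final picture shows the knob at (178,137) towards the rail, the puck at (242,90) with its key up, and the figure, mouse and pot in place.

```bash
python3 -c "
from plant import robot
print(robot.finish_job())"
```

```text
the job is handed in; nothing more can be done
None
```

I turned the dial four clicks clockwise (measured about 88° against 90°, with the phone about 20 mm along the rail). I then pressed the shutter key to its stop, let it come up again, and handed the job in at about 11.6 s, with the other objects looking undisturbed in the last picture.

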